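# Seat a sensor head in the free bayonet mount and hold it home

### The arm

A 6-joint arm with a two-finger parallel gripper is mounted at the origin on the work surface. World frame = base frame: x ahead of the robot, y to its left, z up, the work surface at z = 0. Lengths are in m, angles in rad, forces in N, time in s.
With the tool pointing down it reaches from about 0.375 to 0.9 m from the base axis. Payload 3.1 kg.
Tool frame: the origin (TCP) lies at the centre of the arm's flange, where the gripper is bolted on; the fingertips stand robot.tip_extent ahead of it and the grasp point (between the pads) lies 164 mm ahead of it (robot.tip_extent is the distance from the TCP to the fingertips, in m); z points along the fingers, y is the line along which they close (so a half turn about z gives the same grasp; the last joint's range is limited). The gripper opens to 87 mm and grips with 3 to 60 N. Pads are 19 mm wide; open, the fingers measure 117 mm over their backs; the gripper's body (75 mm by 190 mm) begins 51 mm behind the grasp point.
Start: joints at [1.075, 0.527, 1.433, -0, 1.181, -0.178], TCP at [0.195, 0.594, 0.405] pointing down, gripper open.
Joint ranges: [-3.08, 3.08], [-0.75, 2.2], [0.22, 2.44], [-1.43, 4.57], [0, 2.65], [-2.85, 2.85]. Speed limits (rad/s): [2.79, 2.79, 3.14, 3.14, 3.14, 3.14].

### API

Orientations are given as a unit quaternion [x, y, z, w].
In Python, from rig import get_obs, camera, hand_in, cut_out, robot gives the robot as it stands.
- The arm moves only by the tool step_arm, never from a script. Its argument "rows" is a list of rows, each a list of 6 numbers: the shift along the world's x, y, z in m, then the turn, a rotation vector about the world's x, y, z in degrees. A call has 1 to 12 rows; each row shifts and turns the commanded pose from where the row before left it; what a row does not reach is not made up. A row lasts 1/8 s, in which the tool goes at most 62.5 mm and 10.7 degrees, less where a joint would pass 70% of its speed; a pose out of reach is approached as far as the arm can. A call is refused whole if a number of a shift passes 0.0625 or a number of a turn 10.7, either way. A call with a gripper value outside its range is refused whole. "jaw" is the finger opening in m, from 0 to 0.087, set as the call begins (left out, the last holds). The fingers move at their own pace and stop on an object; "squeeze" is the grip in N (left out, the last holds). Time passes only in rows, so rows that do not move let the fingers close. It gives the time, the measured TCP pose, the force, the opening and the grip force at its end, in the units of the state.
- get_obs(): the state, without advancing time (a new reading comes with each control period).
- camera(name): name is "scene" or "top" or "wrist"; returns a dict with "pixels" (400x640x3 uint8, blue, green, red), "depth" (400x640 float32, m along the optical axis (not along the pixel's ray), 0 where there is no reading), "fov_y" (degrees; the focal length in pixels is half the picture's height over the tangent of half this angle, whatever the lens; pixels are square), "cx", "cy" (the principal point, pixels), "extrinsics" (4x4, takes a point from camera to world coordinates); the wrist camera has in their place "mount" (4x4, takes a point from camera to tool coordinates, whose origin is the TCP and whose axes are the flange's). Camera axes: x right, y up, looking along -z (the intrinsics and any distortion apply to the point x, -y, -z); pixel columns grow to the right and rows downward; lengths in m; the calibration is good to about 2 mm. A picture is of the moment at which its call begins: read the wrist's pose just before it.
- hand_in(): hands the job in; it is judged then, once.
Trained networks look in the newest picture that a camera, given by its name, has taken for a name from the list of things; names that differ only in an ending like _2 or _b are one class to them, and where a whole thing is asked for, a point or a joint stands for the part that bears it (a point fixed in the world has none). Each returns a list of dicts, best first, with "confidence" (0 to 1); they miss things now and then, are a little off and sometimes report something else, mostly with a low value. They report only what shows in the picture. A call takes as long as a camera call. They do not tell look-alikes from the thing itself.
- cut_out(label, camera): "region" (400x640 bool, what is visible of it) and "extent" ([centre column, centre row, width, height] in pixels, round what is visible of it).
The state is a dict: "time": time; "q": joint angles; "joint_velocities": joint speeds; "joint_torque": joint torques, N m; "position": TCP position; "tool_rot": TCP orientation; "ft_force": force on the tool from outside, world axes, zero at the start; "moment": the same for the moment, N m; "grip_width": finger opening in m; "grip_force": force on a finger pad.
Only numpy, scipy, OpenCV 4.12 (cv2) and the standard library are available. Lean on these libraries where they do the work, as an engineer would, in place of code of your own. Each camera call takes 0.05 s, during which the arm holds its last target. There are 200 camera calls.

### The job

Take the sensor head out of its storage cup and fit it into whichever of the two bayonet mounts on the test block is not closed by the black blanking cover: lower its two pins through the mount's slots, push it in against the spring, and twist it clockwise (seen from above) a quarter turn to the stop. Finish while still gripping the head and pressing it down with its flange flush on the mount's collar (if it is let go the spring lifts it), and leave the tape roll and the dish of pins where they are.

Things in the scene. Friction and masses are not known exactly. Their poses are not given: they have to be found in the camera images.
- head: Loose upright sensor head, 74 mm tall, 0.1 to 0.2 kg, hanging in the cup. Origin: centre of the shank's lower end, z up. Shank 28 mm diameter, z 0 to 24, chamfered end; black flange 52 mm diameter, z 24 to 32; above it a flat grey grip tab 36 mm along x, 16 mm along y, z 32 to 74. A half turn about z leaves it the same.
- head_pins (a point): Centre of the head's steel cross pin, on its axis 10 mm above its origin: 6 mm thick, along the head's x, its ends stick out to 21 mm either side of the axis (the two bayonet pins, hidden under the flange; the tab lies along the same line).
- head_grip (a point): Point in the middle of the grip tab, on the head's axis, 56 mm above its origin, axes as the head's: grip here across the 16 mm, along the head's y.
- cup: Fixed plastic storage ring, outer diameter 66, inner 45, height 26 mm, origin under its centre. The head hangs in it by its flange, shank end 2 mm above the bench; lift straight up.
- block: Fixed aluminium test block, 130 mm along its x, 250 mm along its y, top 44 mm high; origin under its centre. It carries two identical upright bayonet mounts 60 mm either side of its centre along y (a at +y, b at -y): steel collars of about 62 mm outer diameter, flat tops 50 mm above the bench, 31 mm bore, two through slots 11 mm wide at the collar's block +y and -y sides.
- mount_a (a point): Centre of mount a's collar top; axes as the block's. Collar 6 mm thick, hollow beneath: the pins go down the slots (head x along block y) to below it, then turn only clockwise from above, a quarter turn to a hard stop (head x along block x). Flange flush on the collar = head origin 24 mm below this point.
- mount_b (a point): The same point of mount b.
- spring_a (a joint): Sprung brass plate in mount a: 0 = up, its top 12 mm below the collar top; grows in m as pressed down. The shank meets it when the flange is 12 mm above the collar; 0.012 = flange flush. 500 N/m plus 3 N preload, 9 N at flush. The pins clear the collar's underside past 0.007; let go after the twist, the head rises 5 mm.
- spring_b (a joint): The same plate of mount b.
- blank: Fixed black plastic blanking cover, 52 mm diameter, 12 mm high, lying on the collar of mount a or mount b: that mount is closed; use the other. Origin at the centre of its underside, at the collar's top.
- tape: Bystander: loose paper tape roll, 50 mm diameter, 22 mm high, between cup and block; origin under its centre.
- pin_dish: Bystander: loose round black dish of pins, 124 mm diameter, 30 mm high; origin under its centre.
Not all that is in view belongs to the job. Leave any turquoise look-alike of the head alone.

How it is judged:
By the outcome, as a careful person would: the job done as asked, in the order asked, and still so for the second after the job is handed in, while the arm keeps its last pose, push and grip.
It also fails if it takes over 40 s, if anything falls off the work surface, if the arm or the gripper's body presses on something with over 40 N, if the wrist force passes 120 N, or if a joint passes its speed limit or range.

## Working session

There is one attempt and no reset: what is moved stays moved. The work goes in short steps, Python scripts to look and compute and a tool call to move; the robot and the scene stay as the last step left them, time stands still between calls to the robot, and variables do not carry over. Pictures are saved under pics/ and viewed, at most 10 in all, crops included, and the job is handed in when it is done.

Besides the shell and the picture viewer there is one more tool, called after "Call:" by a JSON object that holds its "op" and its "data". step_arm: Moves the arm, as the interface text tells. Its arguments: {"type":"object","properties":{"rows":{"type":"array"},"jaw":{"type":"number"},"squeeze":{"type":"number"}},"required":["rows"]}

```bash
mkdir -p pics
cat > h.py <<'E'
import numpy as np, cv2
from rig import get_obs, camera, hand_in, cut_out, robot
from scipy.spatial.transform import Rotation as R
def cloud(c,o=None):
    d=c["depth"];h,w=d.shape;f=h/2/np.tan(np.radians(c["fov_y"])/2)
    v,u=np.mgrid[:h,:w]
    P=np.stack([(u-c["cx"])/f*d,-(v-c["cy"])/f*d,-d],-1)
    if "extrinsics" in c: T=np.array(c["extrinsics"])
    else:
        T=np.eye(4);T[:3,:3]=R.from_quat(o["tool_rot"]).as_matrix();T[:3,3]=o["position"];T=T@np.array(c["mount"])
    W=P@T[:3,:3].T+T[:3,3];W[d==0]=np.nan
    return W
E
python3 - <<'E'
from h import *
o=get_obs();print({k:np.round(v,3) for k,v in o.items()},robot.tip_extent)
for n in("top","scene"):
    c=camera(n);cv2.imwrite(f"pics/{n}.png",c["pixels"]);print(n,[k for k in c if k not in("pixels","depth")],c["fov_y"],c["cx"],c["cy"],np.round(c.get("extrinsics"),3).tolist());W=cloud(c)
    for l in("head","cup","block","blank","tape","pin_dish","mount_a"):
        try: r=cut_out(l,n)
        except Exception as e: print(l,e);continue
        for x in r[:4]:
            m=x["region"];p=W[m];print(l,round(x["confidence"],2),np.round(x["extent"]),np.round(np.nanmedian(p,0),3),"zmax",np.round(np.nanpercentile(p[:,2],98),3))
E
```

```text
{'time': np.float64(0.0), 'q': array([ 1.076,  0.528,  1.434,  0.   ,  1.181, -0.178]), 'joint_velocities': array([ 0.001, -0.001, -0.001, -0.001,  0.   , -0.001]), 'joint_torque': array([ 1.0000e-03, -4.4004e+01, -1.7660e+01,  6.4000e-02,  5.8000e-02,
       -0.0000e+00]), 'position': array([0.195, 0.594, 0.404]), 'tool_rot': array([ 0.158,  0.987, -0.001, -0.   ]), 'ft_force': array([ 0.417, -0.416,  0.364]), 'moment': array([ 0.027, -0.008,  0.014]), 'grip_force': np.float64(0.0), 'grip_width': np.float64(0.087)} 0.1822
top ['fov_y', 'cx', 'cy', 'extrinsics'] 48.985068776903915 318.0723526518803 204.41817660031865 [[0.026, 0.982, -0.185, 0.346], [-1.0, 0.025, -0.008, -0.056], [-0.003, 0.185, 0.983, 1.166], [0.0, 0.0, 0.0, 1.0]]
head 0.76 [405. 244.  20.  19.] [ 0.457 -0.274  0.036] zmax 0.079
head 0.68 [429. 212.  18.  17.] [ 0.546 -0.335  0.035] zmax 0.077
head 0.61 [421. 286.  23.  18.] [ 0.357 -0.309  0.034] zmax 0.076
head 0.52 [367. 246.  24.  17.] [ 0.45  -0.174  0.033] zmax 0.077
cup 0.59 [406. 246.  29.  29.] [ 0.445 -0.264  0.025] zmax 0.029
block 0.82 [278. 217. 105.  71
[... 729 characters left out ...]
 179.  21.  31.] [ 0.474 -0.271  0.038] zmax 0.076
head 0.72 [224. 162.  18.  32.] [ 0.369 -0.308  0.044] zmax 0.074
cup 0.74 [224. 198.  30.  23.] [ 0.487 -0.263  0.017] zmax 0.027
block 0.78 [366. 231. 140.  89.] [0.559 0.056 0.043] zmax 0.05
blank 0.64 [366. 232. 140.  88.] [0.559 0.055 0.043] zmax 0.05
blank 0.62 [394. 223.  27.  15.] [0.552 0.111 0.057] zmax 0.062
blank 0.59 [222. 197.  30.  23.] [ 0.487 -0.263  0.017] zmax 0.027
tape 0.98 [263. 242.  25.  25.] [ 0.619 -0.129  0.019] zmax 0.023
tape 0.72 [367. 234. 148.  90.] [0.56  0.056 0.043] zmax 0.05
mount_a 0.76 [367. 232. 141.  91.] [0.56  0.055 0.043] zmax 0.05
mount_a 0.68 [222. 179.  24.  30.] [ 0.474 -0.272  0.038] zmax 0.076
```

View pics/top.png

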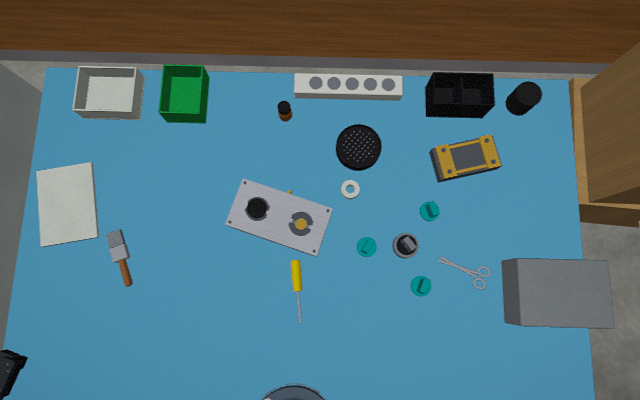

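View pics/scene.png

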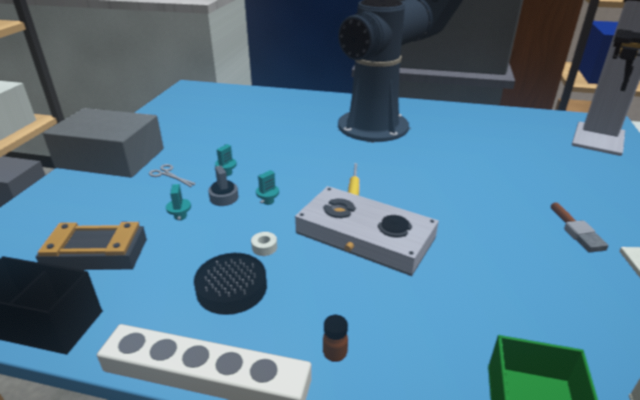

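The top picture shows three turquoise look-alikes at about (429,211), (421,286) and (367,246). The grey and black one at (405,244) sits in the grey cup, so it fits the description. The blank is at (257,208) and the open mount at (301,224). I'll confirm the head with a crop and check the wrist camera's mount.

Run:
```python
from h import *
i=cv2.imread("pics/top.png");s=cv2.imread("pics/scene.png")
a=cv2.resize(i[200:300,350:450],(400,400),interpolation=2);b=cv2.resize(s[140:240,160:300][:, :100],(400,400),interpolation=2)
cv2.imwrite("pics/crop1.png",np.hstack([a,b]))
c=camera("wrist");print(np.round(c["mount"],3).tolist(),c["fov_y"],c["cx"],c["cy"])
```

```text
[[0.001, 0.97, 0.244, 0.068], [1.0, -0.002, 0.0, -0.0], [0.001, 0.244, -0.97, 0.019], [0.0, 0.0, 0.0, 1.0]] 69.5538582144155 315.64621737729794 196.0999195711114
```

View pics/crop1.png

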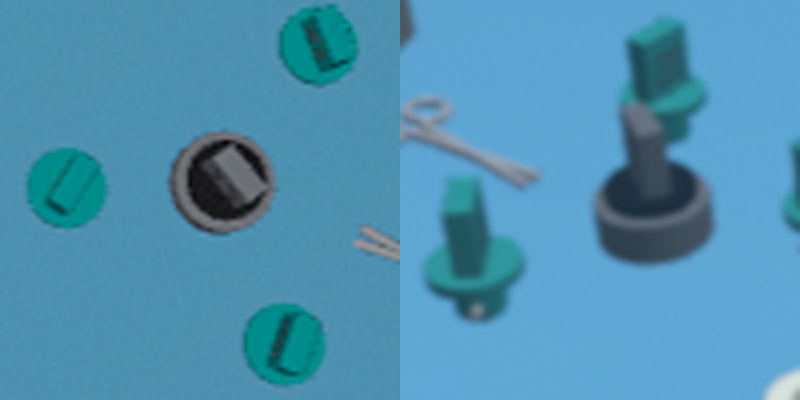

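Confirmed: the grey and black head in the cup, at (220,180) in the left half of the crop, is the real one. Moving over the block.

Call:
{"op": "step_arm", "data": {"rows": [[0.03, -0.054, 0, 0, 0, 0], [0.03, -0.054, 0, 0, 0, 0], [0.03, -0.054, 0, 0, 0, 0], [0.03, -0.054, 0, 0, 0, 0], [0.03, -0.054, 0, 0, 0, 0], [0.03, -0.054, 0, 0, 0, 0], [0.03, -0.054, 0, 0, 0, 0], [0.03, -0.054, 0, 0, 0, 0], [0.03, -0.054, 0, 0, 0, 0], [0.03, -0.054, 0, 0, 0, 0], [0, 0, 0, 0, 0, 0]]}}

```text
time: 2.22
position: [0.4972, 0.0501, 0.4051]
tool_rot: [0.161, 0.987, -0.0, 0.002]
ft_force: [-0.0, 1.2, 0.0]
grip_width: 0.0869
grip_force: 0.0
```

Run:
```python
from h import *
o=get_obs();print(np.round(o["position"],4),np.round(o["q"],3),o["tool_rot"],np.abs(o["joint_velocities"]).max())
c=camera("wrist");cv2.imwrite("pics/w1.png",c["pixels"]);W=cloud(c,o)
np.savez("w1.npz",W=W,px=c["pixels"])
for l in("block","blank","mount_b","cup","head"):
    for x in cut_out(l,"wrist")[:3]:
        p=W[x["region"]];print(l,round(x["confidence"],2),np.round(x["extent"]),np.round(np.nanmedian(p,0),4))
        if l=="block":
            q=p[abs(p[:,2]-.044)<.003];r=cv2.minAreaRect((q[:,:2]*1000).astype(np.float32));print(r,np.median(q[:,2]))
```

```text
[0.4972 0.0501 0.4051] [-1.230e-01  3.590e-01  1.742e+00 -1.000e-03  1.037e+00 -1.371e+00] [ 1.60850959e-01  9.86976908e-01 -3.07855004e-04  1.85957542e-03] 0.07272182287394793
block 0.66 [326. 190. 212.  99.] [0.5072 0.0492 0.0449]
((518.7109375, 56.02268981933594), (250.66757202148438, 120.25196075439453), 72.65019989013672) 0.044812136537474345
blank 0.79 [378. 200.  46.  42.] [0.539  0.1112 0.0586]
mount_b 0.58 [324. 193. 212.  98.] [0.5072 0.0493 0.0449]
cup 0.78 [ 80. 210.  53.  17.] [ 0.4405 -0.2525  0.0203]
head 0.89 [134. 200.  51.  36.] [ 0.4504 -0.1653  0.0432]
head 0.68 [ 18. 163.  35.  42.] [ 0.3623 -0.3005  0.0326]
head 0.54 [ 70. 214.  24.   9.] [ 0.4398 -0.264   0.0344]
```

View pics/w1.png

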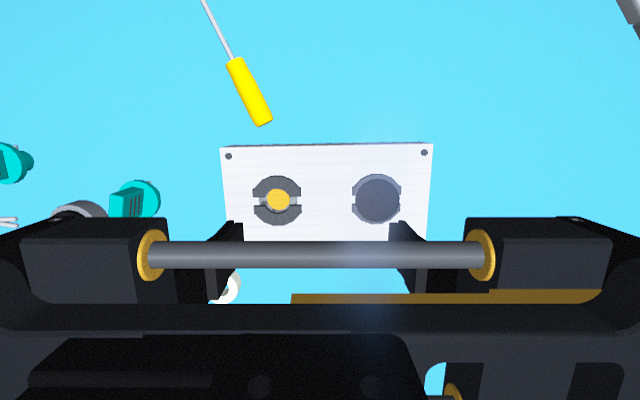

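The wrist view shows the open mount at (277,200) with its brass plate, slots at its left and right. The blanked one is at (378,198). The gripper hides rows below about 235. Next is the head.

Call:
{"op": "step_arm", "data": {"rows": [[0, -0.0555, 0, 0, 0, 0], [0, -0.0555, 0, 0, 0, 0], [0, -0.0555, -0.0125, 0, 0, 0], [0, -0.0555, -0.0125, 0, 0, 0], [0, -0.0555, -0.0125, 0, 0, 0], [0, -0.0555, -0.0125, 0, 0, 0], [0, 0, 0, 0, 0, 0], [0, 0, 0, 0, 0, 0]]}}

```text
time: 3.52
position: [0.4946, -0.2777, 0.3545]
tool_rot: [0.157, 0.988, 0.001, -0.001]
ft_force: [-0.6, 0.4, 0.0]
grip_width: 0.0869
grip_force: 0.0
```

```bash
cat >> h.py <<'E'
def circ(p):
    s=np.linalg.lstsq(np.c_[2*p,np.ones(len(p))],(p**2).sum(1),rcond=None)[0];return s[:2],np.sqrt(s[2]+s[0]**2+s[1]**2)
def rect(q): return cv2.minAreaRect((q[:,:2]*1000).astype(np.float32))
E
python3 - <<'E'
from h import *
o=get_obs();print(np.round(o["position"],4),np.round(o["q"],3),o["tool_rot"],np.abs(o["joint_velocities"]).max())
c=camera("wrist");cv2.imwrite("pics/w2.png",c["pixels"]);W=cloud(c,o)
np.savez("w2.npz",W=W,px=c["pixels"])
for l in("cup","head"):
    for x in cut_out(l,"wrist")[:4]:
        p=W[x["region"]];print(l,round(x["confidence"],2),np.round(x["extent"]),np.round(np.nanmedian(p,0),4),np.round(np.median(c["pixels"][x["region"]],0)))
        if l=="head":
            z=np.nanpercentile(p[:,2],90);q=p[p[:,2]>z-.004];print(" top",z,len(q),rect(q))
# mount from w1
d=np.load("w1.npz")["W"];P=d.reshape(-1,3);P=P[np.hypot(P[:,0]-.497,P[:,1]+.003)<.05]
q=P[P[:,2]>.0478];b=P[P[:,2]<.041]
print("collar",len(q),cv2.minEnclosingCircle((q[:,:2]*1000).astype(np.float32)),"deep",len(b),b.mean(0),rect(b))
E
```

```text
[ 0.4946 -0.2777  0.3545] [-7.090e-01  5.140e-01  1.630e+00  1.000e-03  9.990e-01 -1.964e+00] [ 1.57286961e-01  9.87552491e-01  6.86793466e-04 -6.45579640e-04] 0.021162548071046672
cup 0.73 [308. 157.  66.  61.] [ 0.452  -0.274   0.0268] [190. 175. 165.]
cup 0.47 [564. 116. 151. 145.] [ 0.4989 -0.021   0.0446] [248. 242. 239.]
head 0.87 [308. 157.  44.  48.] [ 0.4566 -0.2751  0.0357] [54. 49. 47.]
 top 0.07713374650375804 694 ((459.4715881347656, -277.2462463378906), (35.80445098876953, 16.01232147216797), 39.51521301269531)
head 0.85 [239.  64.  54.  62.] [ 0.3605 -0.3081  0.0482] [226. 224.   0.]
 top 0.075299378383066 905 ((356.4980163574219, -312.8492431640625), (16.44093894958496, 35.82414627075195), 70.14557647705078)
head 0.62 [402. 118.  52.  52.] [ 0.4488 -0.1803  0.044 ] [236. 224.  33.]
 top 0.07509828974353813 779 ((451.75799560546875, -174.2462615966797), (16.673419952392578, 36.05422592163086), 57.95406723022461)
head 0.57 [282. 255.  45.  58.] [ 0.5363 -0.3332  0.0334] [226. 223.   0.]
 top 0.07527269713896431 267 ((510.41558837890625, -313.1033020019531), (23.55484962463379, 125.43036651611328), 63.76825714111328)
collar 26307 ((491.28033447265625, -0.8409087061882019), 45.185340881347656) deep 558 [ 0.50918494 -0.00543829  0.03154003] ((510.8210144042969, -6.547861099243164), (36.30729675292969, 37.19487762451172), 15.708725929260254)
```

View pics/w2.png

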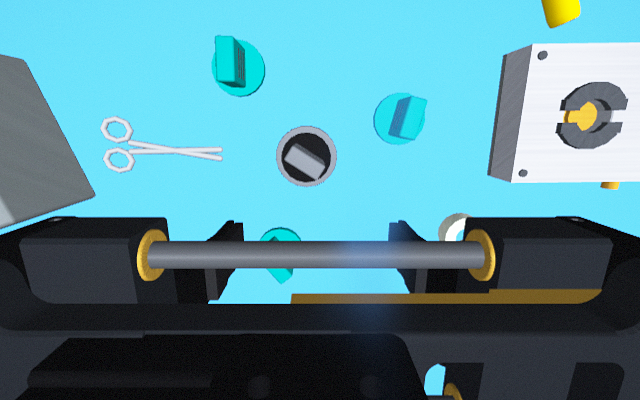

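The head's tab top measures 35.8 × 16 mm at (0.4595, −0.2772), z 0.077, with its long axis at 39.5°, which matches its given size. It is the grey one at pixel (308,157); the turquoise ones are at (239,64), (402,118) and (282,255). I'll turn −122.4° while centring over it, and refine the mount from the pictures I already have.

Call:
{"op": "step_arm", "data": {"rows": [[-0.003, 0, 0, 0, 0, -10.2], [-0.003, 0, 0, 0, 0, -10.2], [-0.003, 0, 0, 0, 0, -10.2], [-0.003, 0, 0, 0, 0, -10.2], [-0.003, 0, 0, 0, 0, -10.2], [-0.003, 0, 0, 0, 0, -10.2], [-0.003, 0, 0, 0, 0, -10.2], [-0.003, 0, 0, 0, 0, -10.2], [-0.003, 0, 0, 0, 0, -10.2], [-0.003, 0, 0, 0, 0, -10.2], [-0.003, 0, 0, 0, 0, -10.2], [-0.002, 0, 0, 0, 0, -10.2]], "jaw": 0.05}}

```text
time: 5.18
position: [0.4598, -0.2775, 0.3553]
tool_rot: [0.942, 0.336, 0.0, 0.0]
ft_force: [-0.2, -0.3, -0.6]
grip_width: 0.0498
grip_force: 0.0
```

Call:
{"op": "step_arm", "data": {"rows": [[0, 0, 0, 0, 0, 0], [0, 0, 0, 0, 0, 0]]}}

```text
time: 5.42
position: [0.4599, -0.2784, 0.3551]
tool_rot: [0.941, 0.339, 0.0, 0.0]
ft_force: [0.4, -1.2, -0.6]
grip_width: 0.0501
grip_force: 0.0
```

```bash
cat >> h.py <<'E'
def st():
    o=get_obs();Rm=R.from_quat(o["tool_rot"]).as_matrix()
    print("t",round(float(o["time"]),2),"pos",np.round(o["position"],4),"phi",round(np.degrees(np.arctan2(Rm[1,1],Rm[0,1])),2),"z",np.round(Rm[:,2],4),"F",np.round(o["ft_force"],1),"M",np.round(o["moment"],2),"w",round(float(o["grip_width"]),4),"g",round(float(o["grip_force"]),1),"q6",np.round(o["q"][5],3))
    return o
E
python3 - <<'E'
from h import *
st()
for f in("w1.npz","w2.npz"):
    P=np.load(f)["W"].reshape(-1,3);P=P[np.isfinite(P).all(1)]
    g=P[(abs(P[:,2]-.0515)<.0025)&(np.hypot(P[:,0]-.5,P[:,1]+.003)<.05)]
    print(f,len(g),np.median(g,0),cv2.minEnclosingCircle((g[:,:2]*1000).astype(np.float32)),np.percentile(g[:,0],[1,99]),np.percentile(g[:,1],[1,99]))
    t=P[(abs(P[:,2]-.045)<.003)&(np.hypot(P[:,0]-.51,P[:,1]-.05)<.17)];print(" block",rect(t),np.median(t[:,2]))
E
```

```text
t 5.42 pos [ 0.4599 -0.2784  0.3551] phi -50.34 z [ 4.e-04 -3.e-04 -1.e+00] F [ 0.4 -1.2 -0.6] M [-0.13  0.08  0.04] w 0.0501 g 0.0 q6 0.126
w1.npz 1299 [ 0.50347591 -0.0023612   0.05089975] ((505.3586120605469, -2.60292911529541), 32.9419059753418) [0.47578564 0.53500908] [-0.03170914  0.0269756 ]
 block ((518.7112426757812, 56.021888732910156), (250.66796875, 120.23887634277344), 72.64527130126953) 0.044816367737883944
w2.npz 2314 [ 0.50305416 -0.00274318  0.05073517] ((505.26165771484375, -2.8460891246795654), 33.226806640625) [0.47487112 0.53478087] [-0.03259343  0.02663604]
 block ((505.1436462402344, -2.094207763671875), (133.74472045898438, 130.64239501953125), 72.74877166748047) 0.04473415320549706
```

Call:
{"op": "step_arm", "data": {"rows": [[0, 0.001, -0.035, 0, 0, 0], [0, 0, -0.035, 0, 0, 0], [0, 0, -0.035, 0, 0, 0], [0, 0, -0.018, 0, 0, 0], [0, 0, -0.01, 0, 0, 0], [0, 0, 0, 0, 0, 0]]}}

```text
time: 6.18
position: [0.4598, -0.278, 0.2214]
tool_rot: [0.941, 0.338, -0.0, -0.0]
ft_force: [0.6, 0.3, 0.1]
grip_width: 0.0498
grip_force: 0.0
```

Call:
{"op": "step_arm", "data": {"rows": [[0, 0, 0, 0, 0, 0], [0, 0, 0, 0, 0, 0], [0, 0, 0, 0, 0, 0], [0, 0, 0, 0, 0, 0], [0, 0, 0, 0, 0, 0]], "jaw": 0.0, "squeeze": 40}}

```text
time: 6.8
position: [0.4597, -0.2782, 0.222]
tool_rot: [0.941, 0.337, 0.0, 0.0]
ft_force: [0.3, -0.2, 2.3]
grip_width: 0.0157
grip_force: 40.0
```

```bash
python3 -c "
from h import *
st()"
```

```text
t 6.8 pos [ 0.4597 -0.2782  0.222 ] phi -50.55 z [ 3.e-04 -3.e-04 -1.e+00] F [ 0.3 -0.2  2.3] M [-0.04  0.15 -0.02] w 0.0157 g 40.0 q6 0.13
```

Call:
{"op": "step_arm", "data": {"rows": [[0, 0, 0.01, 0, 0, 0], [0, 0, 0.03, 0, 0, 0], [0, 0, 0.04, 0, 0, 0], [0, 0, 0.04, 0, 0, 0], [0.0075, 0.046, 0, 0, 0, 5.53], [0.0075, 0.046, 0, 0, 0, 5.53], [0.0075, 0.046, 0, 0, 0, 5.53], [0.0075, 0.046, 0, 0, 0, 5.53], [0.0075, 0.046, 0, 0, 0, 5.53], [0.0075, 0.046, 0, 0, 0, 5.53], [0, 0, 0, 0, 0, 0], [0, 0, 0, 0, 0, 0]]}}

```text
time: 8.3
position: [0.5045, -0.0022, 0.3419]
tool_rot: [0.806, 0.592, -0.0, 0.0]
ft_force: [-0.5, -0.0, -2.0]
grip_width: 0.0157
grip_force: 40.0
```

Run:
```python
from h import *
o=st();c=camera("wrist");cv2.imwrite("pics/w3.png",c["pixels"]);np.savez("w3.npz",W=cloud(c,o),px=c["pixels"],d=c["depth"],p=o["position"])
```

```text
t 8.3 pos [ 0.5045 -0.0022  0.3419] phi -17.35 z [ 0.e+00 -5.e-04 -1.e+00] F [-0.5 -0.  -2. ] M [-0.06  0.03 -0.01] w 0.0157 g 40.0 q6 0.077
```

View pics/w3.png

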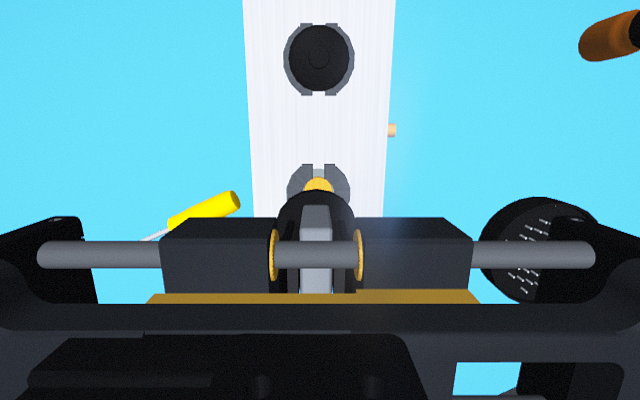

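In hand, the flange's front edge is at (316,191), the open mount's far slot at (319,175) and the blank at (319,58), all in line.

Run:
```python
from h import *
from scipy.optimize import least_squares
d=np.load("w3.npz");W=d["W"];p=d["p"];P=W.reshape(-1,3);P=P[np.isfinite(P).all(1)]
def toloc(X,c,a=72.65):
    a=np.radians(a);D=X[:,:2]-c;return np.c_[D@[np.cos(a),np.sin(a)],D@[np.sin(a),-np.cos(a)]]*1000 # u along block y, v along block x
f=P[(P[:,2]>.146)&(P[:,2]<.160)&(np.hypot(*(P[:,:2]-p[:2]).T)<.035)]
print("flange z",np.percentile(f[:,2],[5,50,95]))
L=toloc(f,p[:2]);print("u,v",np.percentile(L,[0,1,50,99,100],axis=0).round(1).tolist())
# outer edge: max u per v bin
E=[]
for v in np.arange(-22,22,1.5):
    m=abs(L[:,1]-v)<.75
    if m.sum()>3:E.append((L[m,0].max(),v))
E=np.array(E);E=E[E[:,0]>5];s=least_squares(lambda c:np.hypot(E[:,0]-c[0],E[:,1]-c[1])-26,[0,0],loss="soft_l1");print("flange centre rel TCP (u,v) mm",s.x,"rms",np.sqrt(np.mean(s.fun**2)),len(E))
t=P[(abs(P[:,2]-.0448)<.003)&(P[:,0]<.62)&(P[:,0]>.4)];L=toloc(t,p[:2],72.65)
for u0 in range(40,171,20):
    m=abs(L[:,0]-u0)<4;print(u0,np.percentile(L[m,1],[.5,99.5]).round(1),end=" ")
print("\nu end",np.percentile(L[:,0],99.9))
b=P[(abs(P[:,2]-.0625)<.0025)&(abs(P[:,0]-.54)<.06)&(abs(P[:,1]-.11)<.06)];L=toloc(b,p[:2]);print("blank",cv2.minEnclosingCircle(L.astype(np.float32)),np.median(b[:,2]))
b=P[(abs(P[:,2]-.0508)<.002)&(np.hypot(P[:,0]-.505,P[:,1]+.003)<.04)];L=toloc(b,p[:2]);print("collar",np.percentile(L,[0,1,99,100],axis=0).round(1).tolist())
```

```text
flange z [0.1515244 0.1547573 0.1559929]
u,v [[-3.5, -25.2], [-1.1, -24.7], [16.5, -1.7], [26.5, 21.9], [27.0, 22.5]]
flange centre rel TCP (u,v) mm [ 0.80190202 -1.33165557] rms 0.19066137417715875 30
40 [-63.4  64.8] 60 [-63.8  65. ] 80 [-63.7  64.8] 100 [-63.7  65.1] 120 [-63.8  65.6] 140 [-64.   65.1] 160 [-63.5  65.1] 
u end 167.80114481989392
blank ((118.95600128173828, -0.42420855164527893), 22.27850914001465) 0.06259895366517892
collar [[-9.4, -30.4], [-6.7, -29.4], [27.9, 30.8], [28.7, 31.3]]
```

Run:
```python
from h import *
c=camera("wrist");print(np.round(c["mount"],5).tolist(),c["cx"])
d=np.load("w3.npz");px=d["px"];D=d["d"];g=px.mean(2)
for r in(168,180,195,205,212,222,235,250,285): print(r,"gray",g[r,262:372:2].astype(int).tolist())
for r in(205,215,225): print(r,"depth mm",(D[r,262:372:3]*1000).astype(int).tolist())
i=cv2.resize(px[150:300,240:400],(800,750),interpolation=1)[:600];cv2.imwrite("pics/c3.png",i)
W=d["W"];p=d["p"];P=W.reshape(-1,3)
m=(P[:,2]>.150)&(P[:,2]<.158)&(np.hypot(*(P[:,:2]-p[:2]).T)<.023);q=P[m]-[*p[:2],.154]
s=np.linalg.lstsq(np.c_[q[:,:2],np.ones(len(q))],q[:,2],rcond=None)[0];print("flange slope deg",np.degrees(s[:2]),m.sum())
```

```text
[[0.0014, 0.9694, 0.24547, 0.06637], [1.0, -0.00167, 0.00091, -0.00117], [0.0013, 0.24547, -0.9694, 0.01924], [0.0, 0.0, 0.0, 1.0]] 315.64621737729794
168 gray [242, 244, 244, 243, 245, 242, 242, 244, 242, 245, 243, 242, 244, 244, 244, 245, 245, 245, 163, 110, 108, 109, 109, 111, 108, 109, 237, 224, 223, 222, 240, 125, 112, 115, 114, 112, 109, 113, 172, 244, 246, 244, 244, 244, 243, 241, 241, 244, 243, 242, 242, 241, 242, 241, 242]
180 gray [244, 245, 244, 243, 247, 242, 243, 245, 243, 246, 243, 243, 245, 251, 101, 108, 103, 108, 107, 110, 113, 110, 110, 107, 173, 176, 177, 179, 176, 175, 180, 179, 173, 113, 118, 114, 114, 111, 115, 120, 122, 125, 121, 247, 242, 240, 240, 243, 242, 242, 241, 240, 239, 241, 240]
195 gray [244, 245, 245, 243, 247, 242, 243, 244, 243, 246, 244, 244, 210, 108, 116, 98, 55, 15, 22, 31, 28, 30, 32, 31, 32, 33, 33, 33, 37, 32, 34, 37, 35, 40, 36, 44, 32, 38, 95, 122, 121, 121, 126, 122, 215, 237, 240, 242, 240, 242, 239, 241, 239, 241, 240]
205 gray [244, 245, 245, 244, 246, 244, 244, 244, 245, 248, 245, 30, 29, 31, 30, 29, 26, 31, 30, 32, 32, 63, 80, 79, 8
[... 1321 characters left out ...]
, 60, 62, 65, 54, 30, 32, 36, 39, 41, 37, 44, 40, 43, 66, 67, 63, 60]
205 depth mm [287, 287, 289, 289, 290, 289, 289, 180, 173, 173, 174, 175, 174, 173, 174, 172, 172, 172, 172, 172, 172, 171, 176, 174, 175, 174, 173, 175, 174, 289, 290, 288, 288, 287, 288, 288, 289]
215 depth mm [290, 289, 291, 290, 290, 291, 177, 176, 175, 175, 176, 176, 175, 176, 152, 153, 153, 153, 153, 152, 152, 152, 154, 174, 176, 175, 176, 176, 175, 176, 176, 290, 291, 291, 290, 291, 292]
225 depth mm [84, 84, 84, 83, 87, 177, 178, 177, 163, 161, 162, 167, 166, 140, 136, 139, 139, 138, 138, 138, 138, 138, 139, 141, 166, 166, 163, 163, 177, 177, 178, 92, 84, 84, 84, 83, 84]
flange slope deg [0.08110179 0.56102826] 954
```

View pics/c3.png

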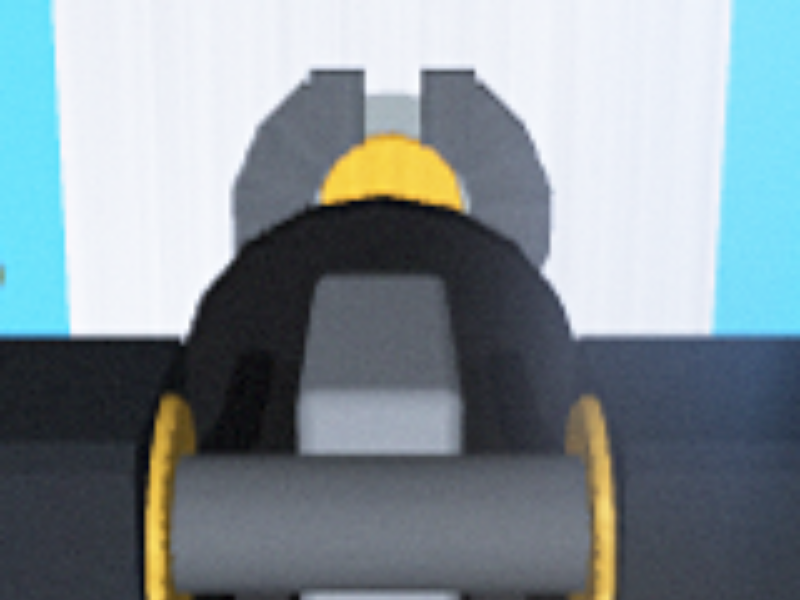

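The mount sits about 2 mm to the head's +block-x side: slot column 318.2, head column 316. I'll shift (+1.6, −1.5) mm, descend to just above the collar and look again.

Call:
{"op": "step_arm", "data": {"rows": [[0.0016, -0.0015, -0.02, 0, 0, 0], [0, 0, -0.025, 0, 0, 0], [0, 0, -0.015, 0, 0, 0], [0, 0, 0, 0, 0, 0], [0, 0, 0, 0, 0, 0]]}}

```text
time: 9.02
position: [0.5066, -0.004, 0.2822]
tool_rot: [0.806, 0.592, 0.0, 0.0]
ft_force: [-0.5, 0.7, -1.3]
grip_width: 0.016
grip_force: 40.0
```

Run:
```python
from h import *
def toloc(X,c,a=72.65):
    a=np.radians(a);D=X[:,:2]-c;return np.c_[D@[np.cos(a),np.sin(a)],D@[np.sin(a),-np.cos(a)]]*1000
# collar extents in w1/w2 about (505.3,-2.7)
for f in("w1.npz","w2.npz"):
    P=np.load(f)["W"].reshape(-1,3);P=P[np.isfinite(P).all(1)]
    g=P[(abs(P[:,2]-.051)<.002)&(np.hypot(P[:,0]-.505,P[:,1]+.0027)<.04)];L=toloc(g,[.505,-.0027]);print(f,np.percentile(L,[.3,2,98,99.7],axis=0).round(1).tolist())
o=st();p=o["position"];c=camera("wrist");W=cloud(c,o);P=W.reshape(-1,3);P=P[np.isfinite(P).all(1)];px=c["pixels"]
f=P[(P[:,2]>.086)&(P[:,2]<.098)&(np.hypot(*(P[:,:2]-p[:2]).T)<.035)];L=toloc(f,p[:2]);print("flange",np.percentile(L,[.3,2,50,98,99.7],axis=0).round(1).tolist(),np.median(f[:,2]))
g=P[(abs(P[:,2]-.051)<.003)&(np.hypot(P[:,0]-.505,P[:,1]+.0027)<.04)];L=toloc(g,p[:2]);print("collar",np.percentile(L,[.3,2,98,99.7],axis=0).round(1).tolist())
cv2.imwrite("pics/c4.png",cv2.resize(px[130:250,240:400],(800,600),interpolation=1))
np.savez("w4.npz",W=W,px=px,p=p,d=c["depth"])
```

```text
w1.npz [[-28.7, -30.5], [-27.1, -28.6], [27.1, 29.0], [28.8, 30.6]]
w2.npz [[-29.5, -30.5], [-28.2, -28.8], [27.2, 29.0], [29.2, 31.0]]
t 9.03 pos [ 0.5066 -0.004   0.2822] phi -17.41 z [ 1.1e-03 -3.0e-04 -1.0e+00] F [-0.5  0.7 -1.3] M [-0.1   0.07  0.  ] w 0.016 g 40.0 q6 0.075
flange [[-2.1, -25.0], [-0.0, -24.0], [16.5, -1.5], [26.3, 21.7], [26.8, 22.6]] 0.09498234127243835
collar [[-3.1, -32.5], [0.0, -31.6], [29.5, 28.2], [29.8, 29.2]]
```

View pics/c4.png

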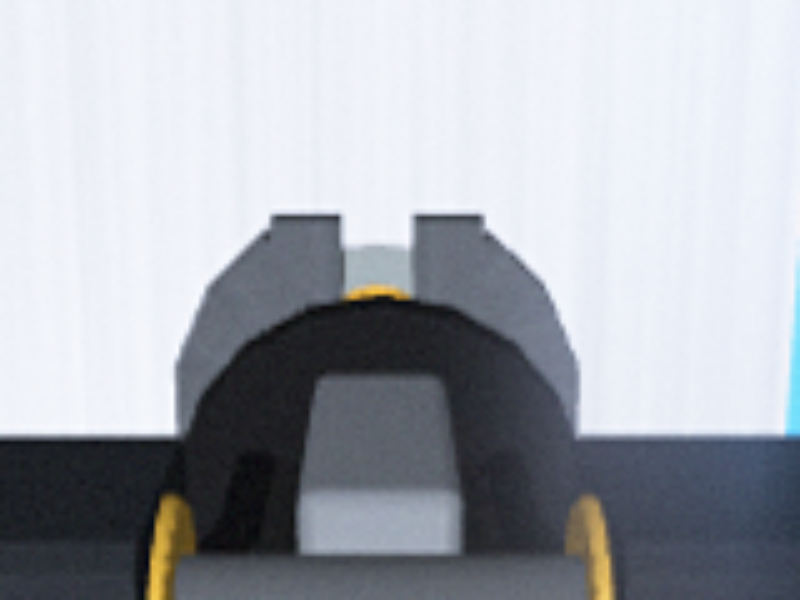

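It is now aligned: slot centre column 315.6 against flange 316.2, and the u offset is about 0. Going down with force checks.

Call:
{"op": "step_arm", "data": {"rows": [[-0.0003, 0.0001, -0.008, 0, 0, 0], [0, 0, -0.007, 0, 0, 0], [0, 0, -0.004, 0, 0, 0], [0, 0, 0, 0, 0, 0]]}}

```text
time: 9.57
position: [0.5058, -0.0034, 0.2623]
tool_rot: [0.806, 0.592, -0.0, -0.0]
ft_force: [-0.3, -0.5, -1.2]
grip_width: 0.0157
grip_force: 40.0
```

```bash
python3 -c "
from h import *
st()"
```

```text
t 9.57 pos [ 0.5058 -0.0034  0.2623] phi -17.36 z [-1.e-03  2.e-04 -1.e+00] F [-0.3 -0.5 -1.2] M [-0.1   0.11  0.02] w 0.0157 g 40.0 q6 0.075
```

Call:
{"op": "step_arm", "data": {"rows": [[0, 0, -0.003, 0, 0, 0], [0, 0, -0.003, 0, 0, 0], [0, 0, -0.002, 0, 0, 0], [0, 0, 0, 0, 0, 0]]}}

```text
time: 10.07
position: [0.5061, -0.0035, 0.2549]
tool_rot: [0.806, 0.592, 0.0, 0.0]
ft_force: [-0.4, -0.5, 2.0]
grip_width: 0.0155
grip_force: 40.0
```

```bash
python3 -c "
from h import *
st()"
```

```text
t 10.07 pos [ 0.5061 -0.0035  0.2549] phi -17.37 z [ 5.e-04 -1.e-04 -1.e+00] F [-0.4 -0.5  2. ] M [-0.1   0.11 -0.  ] w 0.0155 g 40.0 q6 0.075
```

Call:
{"op": "step_arm", "data": {"rows": [[0, 0, -0.003, 0, 0, 0], [0, 0, -0.003, 0, 0, 0], [0, 0, -0.002, 0, 0, 0], [0, 0, 0, 0, 0, 0]]}}

```text
time: 10.58
position: [0.5061, -0.0036, 0.2469]
tool_rot: [0.806, 0.592, 0.0, 0.0]
ft_force: [-1.0, -1.0, 5.7]
grip_width: 0.016
grip_force: 40.0
```

```bash
python3 -c "
from h import *
st()"
```

```text
t 10.57 pos [ 0.5061 -0.0036  0.2469] phi -17.37 z [ 5.e-04 -1.e-04 -1.e+00] F [-1.  -1.   5.7] M [-0.07  0.25 -0.01] w 0.016 g 40.0 q6 0.075
```

Call:
{"op": "step_arm", "data": {"rows": [[0, 0, -0.001, 0, 0, 0], [0, 0, -0.001, 0, 0, 0], [0, 0, 0, 0, 0, 0]]}}

```text
time: 10.95
position: [0.506, -0.0035, 0.246]
tool_rot: [0.806, 0.592, 0.0, 0.0]
ft_force: [-2.1, 0.3, 14.0]
grip_width: 0.016
grip_force: 40.0
```

```bash
python3 -c "
from h import *
st()"
```

```text
t 10.95 pos [ 0.506  -0.0035  0.246 ] phi -17.36 z [ 1.1e-03 -3.0e-04 -1.0e+00] F [-2.1  0.3 14. ] M [0.04 0.53 0.03] w 0.016 g 40.0 q6 0.075
```

Flush, at 15 N net. Twisting clockwise.

Call:
{"op": "step_arm", "data": {"rows": [[0, 0, 0, 0, 0, -8], [0, 0, 0, 0, 0, -8], [0, 0, 0, 0, 0, -8], [0, 0, 0, 0, 0, -8], [0, 0, 0, 0, 0, 0]]}}

```text
time: 11.58
position: [0.5066, -0.0038, 0.246]
tool_rot: [0.938, 0.347, 0.001, 0.001]
ft_force: [-1.4, -0.1, 12.9]
grip_width: 0.0157
grip_force: 40.0
```

```bash
python3 -c "
from h import *
st()"
```

```text
t 11.57 pos [ 0.5066 -0.0038  0.246 ] phi -49.43 z [ 2.6e-03 -8.0e-04 -1.0e+00] F [-1.4 -0.1 12.9] M [-0.15  0.42 -0.06] w 0.0157 g 40.0 q6 0.635
```

Call:
{"op": "step_arm", "data": {"rows": [[-0.0001, 0.0002, 0, 0, 0, -8], [-0.0001, 0.0002, 0, 0, 0, -8], [-0.0001, 0.0002, 0, 0, 0, -8], [-0.0001, 0.0001, 0, 0, 0, -8], [0, 0, 0, 0, 0, -8], [0, 0, 0, 0, 0, -8], [0, 0, 0, 0, 0, -7], [0, 0, 0, 0, 0, 0]]}}

```text
time: 12.58
position: [0.5062, -0.0031, 0.246]
tool_rot: [0.992, -0.125, 0.001, 0.0]
ft_force: [-0.7, -0.7, 11.7]
grip_width: 0.0157
grip_force: 40.0
```

```bash
python3 -c "
from h import *
st()"
```

```text
t 12.57 pos [ 0.5062 -0.0031  0.246 ] phi -104.42 z [ 2.7e-03 -8.0e-04 -1.0e+00] F [-0.7 -0.7 11.7] M [-0.12  0.47 -0.08] w 0.0157 g 40.0 q6 1.596
```

Now 87° has been turned. I'll continue to the stop with a slight press.

Call:
{"op": "step_arm", "data": {"rows": [[0, 0, -0.0005, 0, 0, -2], [0, 0, 0, 0, 0, -2], [0, 0, 0, 0, 0, 0]]}}

```text
time: 12.95
position: [0.5062, -0.0029, 0.2459]
tool_rot: [0.987, -0.16, 0.002, 0.0]
ft_force: [-1.4, 0.1, 17.2]
grip_width: 0.0155
grip_force: 40.0
```

```bash
python3 -c "
from h import *
st()"
```

```text
t 12.95 pos [ 0.5062 -0.0029  0.2459] phi -108.36 z [ 3.1e-03 -8.0e-04 -1.0e+00] F [-1.4  0.1 17.2] M [-0.    0.6   0.03] w 0.0155 g 40.0 q6 1.665
```

Call:
{"op": "step_arm", "data": {"rows": [[0, 0, 0, 0, 0, -2], [0, 0, 0, 0, 0, -1], [0, 0, 0, 0, 0, 0]]}}

```text
time: 13.32
position: [0.5063, -0.0027, 0.246]
tool_rot: [0.983, -0.185, 0.002, 0.0]
ft_force: [-1.5, 1.9, 16.7]
grip_width: 0.0158
grip_force: 40.0
```

```bash
python3 -c "
from h import *
st()"
```

```text
t 13.32 pos [ 0.5063 -0.0027  0.246 ] phi -111.29 z [ 3.5e-03 -7.0e-04 -1.0e+00] F [-1.5  1.9 16.7] M [0.38 0.47 0.29] w 0.0158 g 40.0 q6 1.716
```

The moment is rising (0.29 N m), which means the stop. Checking by picture.

Run:
```python
from h import *
o=st();c=camera("wrist");px=c["pixels"];W=cloud(c,o);P=W.reshape(-1,3);P=P[np.isfinite(P).all(1)]
p=o["position"];near=np.hypot(*(P[:,:2]-p[:2]).T)<.04
f=P[near&(P[:,2]>.053)&(P[:,2]<.064)];print("flange top z",np.percentile(f[:,2],[10,50,90]),len(f))
t=P[(abs(P[:,2]-.0448)<.002)];print("block",np.median(t[:,2]))
g=cv2.cvtColor(px,cv2.COLOR_BGR2GRAY)
cv2.imwrite("pics/c5.png",cv2.resize(px[110:310,200:440],(720,600),interpolation=1))
```

```text
t 13.32 pos [ 0.5063 -0.0027  0.246 ] phi -111.29 z [ 3.5e-03 -7.0e-04 -1.0e+00] F [-1.5  1.9 16.7] M [0.38 0.47 0.29] w 0.0158 g 40.0 q6 1.716
flange top z [0.05781281 0.05885454 0.05976503] 1708
block 0.044870109349948145
```

View pics/c5.png

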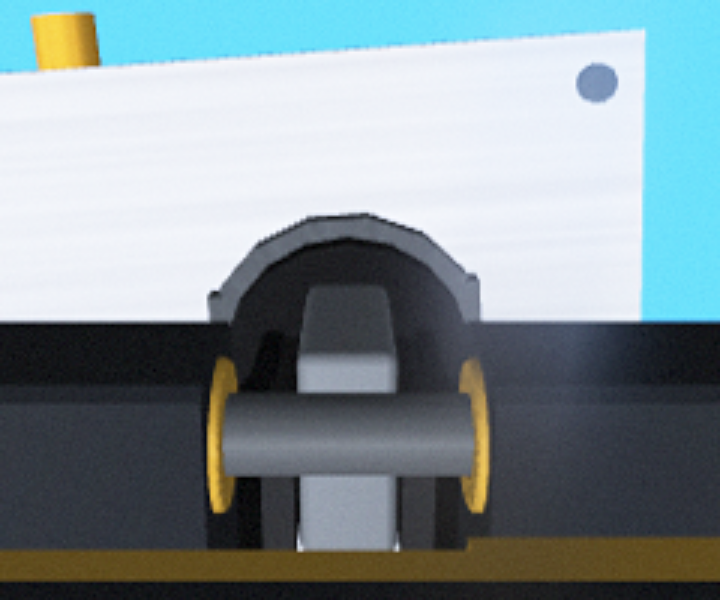

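The flange top is at z 0.0589; flush with the camera's ~0.9 mm bias should read 0.0589. The tab (350,310) lies across the block and at the stop. I'll settle briefly, check and hand in.

Call:
{"op": "step_arm", "data": {"rows": [[0, 0, 0, 0, 0, -1], [0, 0, 0, 0, 0, 0], [0, 0, 0, 0, 0, 0], [0, 0, 0, 0, 0, 0]]}}

```text
time: 13.88
position: [0.5063, -0.0026, 0.246]
tool_rot: [0.981, -0.193, 0.002, 0.0]
ft_force: [-0.3, 1.8, 16.7]
grip_width: 0.0158
grip_force: 40.1
```

```bash
python3 -c "
from h import *
o=st()
if abs(o['position'][2]-.246)<.001 and o['moment'][2]>.25 and o['ft_force'][2]>10: print(hand_in())
else: print('no')"
```

```text
t 13.88 pos [ 0.5063 -0.0026  0.246 ] phi -112.22 z [ 3.6e-03 -9.0e-04 -1.0e+00] F [-0.3  1.8 16.7] M [0.43 0.42 0.54] w 0.0158 g 40.1 q6 1.733
the job is handed in; nothing more can be done
None
```

The sensor head is in the open mount, twisted clockwise to the stop and held flush on the collar with about 17 N of downward push and a 40 N grip; I handed the job in at 13.9 s, and the tape roll and pin dish were not touched.

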